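Let the cricket keeper's lid down and snap it shut

ROBOT

A 6-joint arm with a two-finger parallel gripper is mounted at the origin on the work surface. World frame = base frame: x ahead of the robot, y to its left, z up, the work surface at z = 0. Lengths are in m, angles in rad, forces in N, time in s.
With the tool pointing down it reaches from about 0.375 to 0.975 m from the base axis. Payload 3.8 kg.
Tool frame: the origin (TCP) lies on the centre line of the jaws, within the pads' length; the fingertips stand 17 mm ahead of it and the grasp point (between the pads) lies 2 mm behind it; z points along the fingers, y is the line along which they close (so a half turn about z gives the same grasp; the last joint's range is limited). The gripper opens to 88 mm and grips with 3 to 60 N. Pads are 18 mm wide; open, the fingers measure 123 mm over their backs; the gripper's body (75 mm by 187 mm) begins 45 mm behind the grasp point.
Start: joints at [-1.188, 0.264, 1.604, -0, 1.274, -0.037], TCP at [0.275, -0.616, 0.256] pointing down, gripper open.
Joint ranges: [-2.63, 2.63], [-0.94, 2.18], [0.31, 2.57], [-1.31, 4.45], [0, 2.66], [-2.55, 2.55]. Speed limits (rad/s): [2.57, 2.57, 3.14, 3.14, 3.14, 3.14].

INTERFACE

Orientations are given as a 3x3 rotation matrix whose columns are the frame's x, y, z axes.
In Python, from station import ctrl gives the robot as it stands. Calls block until the motion is done:
- ctrl.reach(position, orientation): joint-space move of the TCP to a pose.
- ctrl.movel(position, orientation=None, velocity=0.15, guard=None): straight line of the TCP; orientation=None keeps the orientation; velocity is the mean speed in m/s. With guard (N) it stops when the force on the tool has changed by that much, and returns True; else False.
- ctrl.move_j(angles): joint-space move.
- ctrl.set_gripper(opening, effort=None): finger opening in m; effort is the grip in N (None keeps the last); returns when the fingers have stopped.
- ctrl.pause(seconds).
- ctrl.ik(position, orientation): joint angles nearest the present ones, or None.
- ctrl.snapshot(name): name is "scene" or "top" or "wrist"; returns the picture (480x640x3 uint8, red, green, blue); there is no depth.
- ctrl.camera_info(name): a dict with "fx", "fy", "cx", "cy" (pixels), "k1" (the pictures are not rectified: a ray, as slopes to the right and down, at radius r is drawn at 1 + k1 r^2 times it, then the intrinsics apply), "R" (3x3) and "t" (3): a world point X has camera coordinates R X + t. Camera axes: x right, y down, z forward; pixel columns grow to the right and rows downward; lengths in m; the calibration is good to about 2 mm. A picture is of the moment at which its call begins: read the wrist's pose just before it. camera_info takes no time and is no camera call; for the wrist camera it gives the pose at the moment of the call.
A pose or a line that the arm cannot do raises ctrl.MotionError and nothing moves.
- ctrl.finish_job(): hands the job in; it is judged then, once.
Trained networks look in the newest picture that a camera, given by its name, has taken for a name from the list of things; names that differ only in an ending like _2 or _b are one class to them, and where a whole thing is asked for, a point or a joint stands for the part that bears it (a point fixed in the world has none). Each returns a list of dicts, best first, with "p" (0 to 1); they miss things now and then, are a little off and sometimes report something else, mostly with a low value. They report only what shows in the picture. A call takes as long as a camera call.
- ctrl.boxes_of(target, camera): "position" ([x, y, z] in m, in world coordinates, good to about 4 mm: the middle of the surface that is visible of it).
Readings, each from a call of its own:
- ctrl.read_clock(): time.
- ctrl.read_joint_pos(): joint angles.
- ctrl.read_dq(): joint speeds.
- ctrl.read_joint_efforts(): joint torques, N m.
- ctrl.read_ee_pos(): TCP position.
- ctrl.read_orientation(): TCP orientation.
- ctrl.read_ft_force(): force on the tool from outside, world axes, zero at the start.
- ctrl.read_moment(): the same for the moment, N m.
- ctrl.read_grip_width(): finger opening in m.
- ctrl.read_gripper_force(): force on a finger pad.
Only numpy, scipy, OpenCV 4.12 (cv2) and the standard library are available. Lean on these libraries where they do the work, as an engineer would, in place of code of your own. Each camera call takes 0.05 s, during which the arm holds its last target. There are 200 camera calls.

TASK

The hinged lid of the clear cricket keeper stands open, leaning back. Bring it over and let it down gently, under control all the way so that it never drops, then press its front edge without undue force until it snaps past the spring catch and lies fully home on the box. Leave the things standing on the plank beside it where they are.

Things in the scene. Friction and masses are not known exactly. Their poses are not given: they have to be found in the camera images.
- keeper: Clear acrylic cricket keeper, an open box fixed on an oak plank (plank top 30 mm above the work surface): 130 mm deep (x), 180 wide (y), 110 high, walls 4 mm. Origin: centre of its underside; z up, x towards its hinge side at the back, away from the robot. The lid's hinge axis runs along y through (65, 0, 110) mm.
- lid (a joint): Lid's opening angle, rad: 0 shut, level on the rim, 1.57 upright, 1.9 back stop. The hinge's friction holds the lid only within about 0.25 to 0.4 rad of upright; lower than that it falls unless supported from below. Moving down faster than 1.2 rad/s counts as dropped (the final snap, below 0.1 rad, does not count).
- lid_edge (a point): Middle of the lid's free front edge (rounded, radius 3 mm), 147 mm from the hinge axis, 3 mm above the underside. Site x points along the lid to the hinge, z out of its upper face. Lid: clear plate 176 mm wide, 5 mm thick, with a grey strip 22 x 6 mm along this edge; 0.17 to 0.28 kg; shut, it overhangs the front wall by 20 mm, underside at hinge height.
- catch_roller (a point): Centre of the spring catch's roller (10 mm thick) at the middle of the box's front, on a steel leaf and bracket 22 mm wide, 34 mm out from the front wall, from 40 mm below the rim to 15 mm above. A lid let down rests on the roller, 0.08 rad open. 5 to 12 N down on its front edge snaps it past onto the rim, where the roller holds it. Over 30 N on the lid is too much.
- hook: Bystander: bent steel hook of 8 mm rod lying flat, about 80 x 40 mm, 8 mm high, origin at the middle of its underside. Loose.
- dish: Bystander: glazed ceramic dish, 84 mm across, 30 mm high, origin at the centre of its underside. Loose.
- pipette_holder: Bystander: plastic pipette holder 50 x 70 mm, 69 mm high (118 mm with its two pipettes), origin at the centre of its underside. Loose.
- rock: Bystander: resin rock about 86 mm across and 54 mm high, origin at the centre of its underside. Loose.

How it is judged:
At the end, for the whole second after the job is handed in: The lid is shut on the rim under its catch (less than 0.02 rad open) and at rest, and the hook, dish, pipette holder and rock are within 20 mm of where they began (value of joint lid below 0.02 rad and velocity of joint lid between -0.05 and 0.05 rad/s and distance of each of hook, dish, pipette_holder, rock from where it was at the start of the episode below 0.02 m); the robot touches nothing.
It fails at once if the lid is dropped: it moves down faster than 1.2 rad/s while more than 0.1 rad open (velocity of joint lid below -1.2 rad/s and value of joint lid above 0.1 rad).
It fails at once if the fingers push the lid with more than 30 N (contact force between the fingers and lid above 30 N).
It fails at once if a bystander is knocked over or shoved (tilted more than 0.5 rad, or moved more than 40 mm) (angle between any of dish, pipette_holder, rock's own z axis and vertical above 0.5 rad or distance of any of hook, dish, pipette_holder, rock from where it was at the start of the episode above 0.04 m).
It also fails if it takes over 72 s, if anything falls off the work surface, if the arm or the gripper's body presses on something with over 40 N, if the wrist force passes 120 N, or if a joint passes its speed limit or range.

## Working session

There is one attempt and no reset: what is moved stays moved. The work goes in short steps, each a Python script; the robot and the scene stay as the last script left them, time stands still between calls to the robot, and variables do not carry over. Pictures are saved under pics/ and viewed, at most 10 in all, crops included, and the job is handed in when it is done.

```bash
mkdir -p pics; python3 - <<'E'
from station import ctrl
import cv2
for c in("scene","top"):
    im=ctrl.snapshot(c);cv2.imwrite(f"pics/{c}0.png",im[:,:,::-1])
    for n in("keeper","lid","lid_edge","catch_roller","hook","dish","pipette_holder","rock"):
        print(c,n,[(d["position"],round(d["p"],2)) for d in ctrl.boxes_of(n,c)[:2]])
    i=ctrl.camera_info(c);print(i)
print(ctrl.read_clock())
E
```

```text
scene keeper [([0.6558, 0.0302, 0.1701], 0.63)]
scene lid [([0.6622, 0.0299, 0.2202], 0.77)]
scene lid_edge [([0.6657, 0.0244, 0.2212], 0.66)]
scene catch_roller [([0.6603, 0.0292, 0.2221], 0.72)]
scene hook [([0.5768, -0.2941, 0.0426], 0.6)]
scene dish [([0.4955, 0.3102, 0.0452], 0.67)]
scene pipette_holder [([0.6144, -0.4669, 0.0886], 0.65)]
scene rock [([0.5142, 0.4546, 0.0621], 0.77)]
{'fx': 506.87094604243964, 'fy': 506.87094604243964, 'cx': 320.08908799924717, 'cy': 245.07136605034668, 'k1': -0.09417505427427, 'R': array([[ 0.24106741,  0.97017763, -0.02533528],
       [ 0.50150599, -0.14687773, -0.85259526],
       [-0.83089003,  0.19282714, -0.52195732]]), 't': array([-0.11715666, -0.16531493,  1.85012876])}
top keeper [([0.6192, 0.0553, 0.0752], 0.71)]
top lid [([0.6576, 0.0294, 0.235], 0.58)]
top lid_edge [([0.6629, 0.0289, 0.2352], 0.97), ([0.6149, 0.0544, 0.0736], 0.41)]
top catch_roller [([0.5038, 0.082, 0.1537], 0.6)]
top hook [([0.5763, -0.2897, 0.0365], 0.59)]
top dish [([0.5059, 0.3097, 0.0405], 0.96), ([0.6579, 0.0301, 0.2377], 0.54)]
top pipette_holder [([0.5851, -0.4648, 0.1028], 0.55)]
top rock [([0.4912, 0.4588, 0.0676], 0.6)]
{'fx': 566.5695019527685, 'fy': 566.5695019527685, 'cx': 318.2541889859616, 'cy': 243.64867833926778, 'k1': -0.015144155608551523, 'R': array([[ 0.0095243 , -0.99986237, -0.01358415],
       [-0.99543477, -0.0081902 , -0.09509229],
       [ 0.09496795,  0.01442782, -0.99537577]]), 't': array([-0.00137781,  0.5741555 ,  1.35425049])}
0.9
```

```bash
ls; python3 -c "
import cv2,numpy as np
a=cv2.imread('pics/scene0.png');print(a.shape)"
```

```text
pics
(480, 640, 3)
```

View pics/scene0.png

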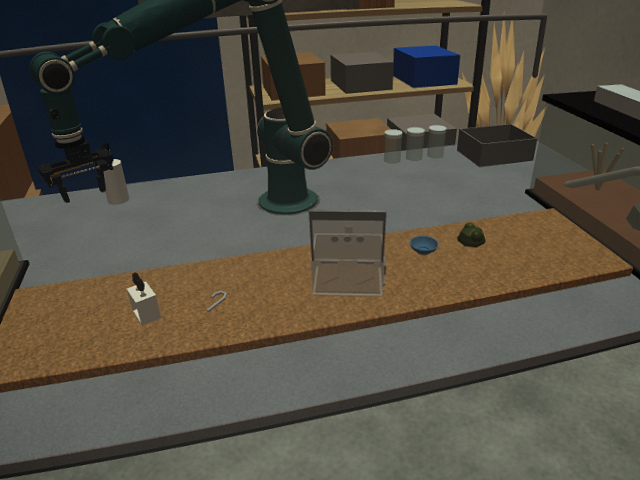

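View pics/top0.png

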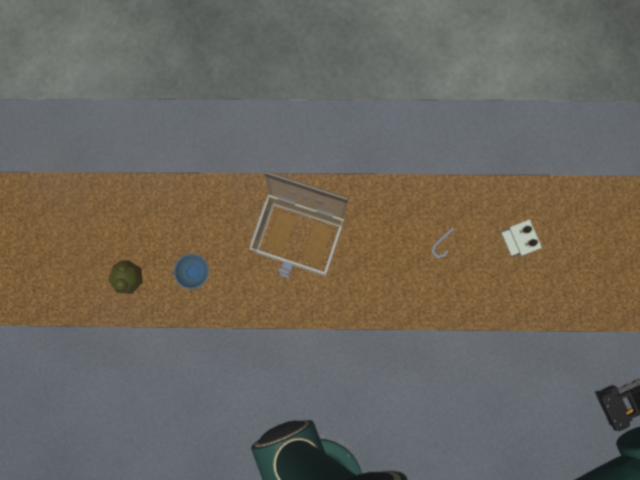

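The scene view shows the lid standing at about (347,235), leaning back. In the top view the rim corners are near (250,247), (326,273), (344,222) and (269,196), with the catch at (286,270) and the lid's edge running from (267,176) to (347,199). The bystanders are well clear of the box. I'll zoom in to refine these.

```bash
python3 - <<'E'
import cv2,numpy as np
a=cv2.imread('pics/top0.png')[165:285,240:360];b=cv2.imread('pics/scene0.png')[200:310,295:405]
a=cv2.resize(a,(400*1,400),interpolation=cv2.INTER_CUBIC);b=cv2.resize(b,(400,400),interpolation=cv2.INTER_CUBIC)
cv2.imwrite('pics/crop0.png',cv2.convertScaleAbs(np.hstack([a,b]),alpha=1.4))
E
```

```text
(no output)
```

View pics/crop0.png

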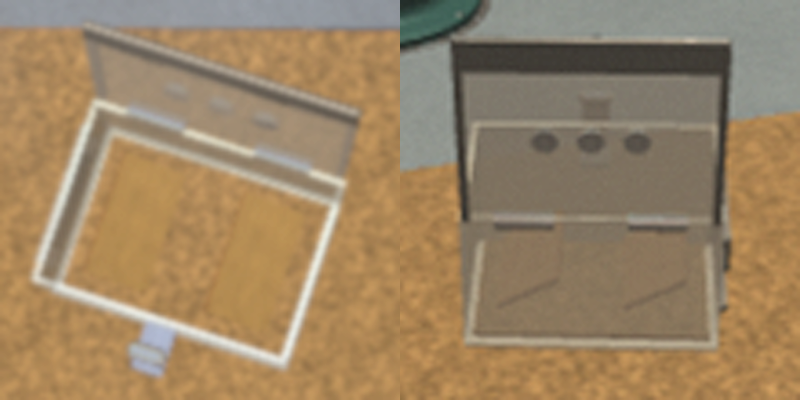

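```bash
cat > geo.py <<'E'
import numpy as np
from station import ctrl
def project(P,c):
    i=ctrl.camera_info(c); q=np.asarray(P)@i["R"].T+i["t"]; s=q[:,:2]/q[:,2:]
    s=s*(1+i["k1"]*(s**2).sum(1,keepdims=True))
    return s*[i["fx"],i["fy"]]+[i["cx"],i["cy"]]
def world(p,L):
    x,y,w=p[:3]; c,s=np.cos(w),np.sin(w)
    return np.asarray(L)@np.array([[c,-s,0],[s,c,0],[0,0,1]]).T+[x,y,.03]
def lidpt(th,r,y,h):  # r from hinge along lid, h above underside
    return [.065-r*np.cos(th)+h*np.sin(th), y, .11+r*np.sin(th)+h*np.cos(th)]
E
python3 - <<'E'
from geo import *
from scipy.optimize import least_squares
t=np.array([[33,280],[285,367],[345,185],[97,100],[85,25],[358,112]])/3.3333+[240,165]-.35
s=np.array([[52,41],[330,41]])/3.636+[295,200]-.35
def f(p):
    box=[[-.065,.09,.11],[-.065,-.09,.11],[.065,-.09,.11],[.065,.09,.11]]
    e=[lidpt(p[3],.150,.088,.003),lidpt(p[3],.150,-.088,.003)]
    a=project(world(p,box+e),"top")-t; b=project(world(p,e[::-1]),"scene")-s
    return np.r_[a.ravel(),b.ravel()]
r=least_squares(f,[.63,.05,-.3,1.7]);print(r.x,np.round(r.fun.reshape(-1,2),1))
p=r.x
print("roller",world(p,[[-.099,0,.1]])," edge",world(p,[lidpt(p[3],.147,0,.003)]))
E
```

```text
[ 0.58390375  0.0516858  -0.31253625  1.70243374] [[-0.6  0.5]
 [ 0.  -0.2]
 [ 0.3 -0.5]
 [-1.   0.1]
 [-0.4 -1. ]
 [ 1.3  0.1]
 [-0.8 -1.5]
 [ 0.2 -0.7]]
roller [[0.48969962 0.08212563 0.13      ]]  edge [[0.66694507 0.02485296 0.28533443]]
```

```bash
cat >> geo.py <<'E'
p=np.array([0.5839,0.0517,-0.3125,1.7024])
def pose(th,r=.153,y=.045,h=.003,sgn=1,tilt=None):
    """TCP pose with fingers along the lid, straddling its front edge; tilt = tool pitch angle (default th)"""
    a=th if tilt is None else tilt
    c,s=np.cos(p[2]),np.sin(p[2]); W=np.array([[c,-s,0],[s,c,0],[0,0,1]])
    z=np.array([np.cos(a),0,-np.sin(a)]); n=sgn*np.array([np.sin(a),0,np.cos(a)])
    return world(p,[lidpt(th,r,y,h)])[0], W@np.c_[np.cross(n,z),n,z]
E
python3 - <<'E'
from geo import *
np.set_printoptions(precision=2,suppress=True)
for y in(.045,-.045):
  for sg in(1,-1):
    for th in(1.7,1.3,.9,.5,.3,.08): print(y,sg,th,ctrl.ik(*pose(th,y=y,sgn=sg)),ctrl.ik(*pose(th,y=y,sgn=sg,tilt=max(th,.6))) is not None)
E
```

```text
0.045 1 1.7 [0.04 0.34 1.45 0.04 1.48 0.35] True
0.045 1 1.3 [ 0.16  0.02  1.84 -0.14  1.04  0.53] True
0.045 1 0.9 [ 0.35 -0.2   2.2  -0.65  0.69  1.08] True
0.045 1 0.5 None False
0.045 1 0.3 None False
0.045 1 0.08 None False
0.045 -1 1.7 None False
0.045 -1 1.3 None False
0.045 -1 0.9 [ 0.35 -0.2   2.2  -0.65  0.69 -2.06] True
0.045 -1 0.5 None False
0.045 -1 0.3 [ 0.68  0.02  2.56  4.37  1.01 -0.55] False
0.045 -1 0.08 [ 0.73  0.35  2.56  4.21  1.38 -0.2 ] False
-0.045 1 1.7 [-0.08  0.28  1.52  0.03  1.46  0.23] True
-0.045 1 1.3 [ 0.   -0.06  1.92 -0.1   1.02  0.36] True
-0.045 1 0.9 [ 0.15 -0.32  2.29 -0.51  0.61  0.8 ] True
-0.045 1 0.5 None False
-0.045 1 0.3 None False
-0.045 1 0.08 None False
-0.045 -1 1.7 None False
-0.045 -1 1.3 None False
-0.045 -1 0.9 [ 0.15 -0.32  2.29 -0.51  0.61 -2.34] True
-0.045 -1 0.5 None False
-0.045 -1 0.3 None False
-0.045 -1 0.08 None False
```

```bash
cat >> geo.py <<'E'
def pose2(th,psi,tip_r,tip_y,sgn=1,h=.003):
    """fingers flat on lid plane, pointing psi away from hinge direction (towards +y); fingertip centre at (tip_r,tip_y)"""
    c,s=np.cos(p[2]),np.sin(p[2]); W=np.array([[c,-s,0],[s,c,0],[0,0,1]])
    e=np.array([np.cos(th),0,-np.sin(th)]); n=np.array([np.sin(th),0,np.cos(th)])
    z=np.cos(psi)*e+np.sin(psi)*np.array([0,1,0]); n=sgn*n
    R=W@np.c_[np.cross(n,z),n,z]
    return world(p,[lidpt(th,tip_r,tip_y,h)])[0]-.017*R[:,2], R
E
python3 - <<'E'
from geo import *
ths=np.arange(1.7,.05,-.09)
for sd in(1,-1):
 for sg in(1,-1):
  for psi in(.3,.6,.8,1.0,1.2,1.4,1.57,1.7,1.9):
    print(sd,sg,psi,''.join('.X'[ctrl.ik(*pose2(t,sd*psi,.142,-sd*.065,sg)) is not None] for t in ths))
E
```

```text
1 1 0.3 XXXXXXXXXXXX.......
1 1 0.6 XXXXXXXXXXXX.......
1 1 0.8 XXXXXXXXXXXXX......
1 1 1.0 XXXXXXXXXXXXXXXXX..
1 1 1.2 XXXXXXXXXXXXXXXXX..
1 1 1.4 XXXXXXXXXXXXXXXXX..
1 1 1.57 XXXXXXXXXXXXXXXXX..
1 1 1.7 XXXXXXXXXXXXXXXXX..
1 1 1.9 XXXXXXXXXXXXXXXXX..
1 -1 0.3 ...................
1 -1 0.6 ......XXXXXX.......
1 -1 0.8 ....XXXXXXXXX......
1 -1 1.0 ..XXXXXXXXXXXXXXXXX
1 -1 1.2 .XXXXXXXXXXXXXXXXXX
1 -1 1.4 XXXXXXXXXXXXXXXXXXX
1 -1 1.57 XXXXXXXXXXXXXXXXXXX
1 -1 1.7 XXXXXXXXXXXXXXXXXXX
1 -1 1.9 XXXXXXXXXXXXXXXXXXX
-1 1 0.3 XXXXXXXXXXXXXX.....
-1 1 0.6 XXXXXXXXXXXXXXXXX..
-1 1 0.8 XXXXXXXXXXXXXXXXXX.
-1 1 1.0 XXXXXXXXXXXXXXXXXX.
-1 1 1.2 XXXXXXXXXXXXXXXXXXX
-1 1 1.4 XXXXXXXXXXXXXXXXXXX
-1 1 1.57 XXXXXXXXXXXXXXXXXXX
-1 1 1.7 XXXXXXXXXXXXXXXXXX.
-1 1 1.9 ...XXXXXXXXXXXXXXX.
-1 -1 0.3 ..XXXXXXXXXXXX.....
-1 -1 0.6 .XXXXXXXXXXXXXXXX..
-1 -1 0.8 .XXXXXXXXXXXXXXXXXX
-1 -1 1.0 XXXXXXXXXXXXXXXXXXX
-1 -1 1.2 .XXXXXXXXXXXXXXXXXX
-1 -1 1.4 .XXXXXXXXXXXXXXXXXX
-1 -1 1.57 .XXXXXXXXXXXXXXXXXX
-1 -1 1.7 .XXXXXXXXXXXXXXXXXX
-1 -1 1.9 ...XXXXXXXXXXXXXXXX
```

```bash
python3 - <<'E'
from geo import *
np.set_printoptions(precision=2,suppress=True)
for psi,sg in((1.4,-1),):
  P,R=pose2(1.70,psi,.144,-.065,sg)
  print('pre',P-.1*R[:,2],ctrl.ik(P-.1*R[:,2],R)); print(R)
  print('prehigh',ctrl.ik(P-.1*R[:,2]+[0,0,.1],R), 'mid',ctrl.ik([.35,-.35,.4],R))
  for t in np.arange(1.7,.05,-.2): print(t,ctrl.ik(*pose2(t,psi,.144,-.065,sg)))
for sg in(1,-1):
  a=p[2]; print('press',ctrl.ik(*pose(.08,r=.137,y=.04,h=.03,tilt=np.pi/2,sgn=sg)))
E
```

```text
pre [ 0.61 -0.15  0.3 ] [-0.75  0.49  1.73  1.15  1.82  2.52]
[[-0.17 -0.94  0.28]
 [-0.12  0.3   0.94]
 [-0.98  0.13 -0.17]]
prehigh None mid [-1.23  0.41  1.65  0.84  2.24  2.43]
1.7 [-0.61  0.46  1.82  1.23  1.7   2.51]
1.5 [-0.63  0.4   1.91  1.24  1.68  2.29]
1.3 [-0.66  0.35  2.    1.24  1.66  2.05]
1.1 [-0.68  0.32  2.08  1.25  1.65  1.8 ]
0.9000000000000001 [-0.7   0.31  2.15  1.27  1.64  1.55]
0.7000000000000002 [-0.73  0.32  2.21  1.28  1.64  1.27]
0.5000000000000002 [-0.75  0.36  2.26  1.28  1.64  0.99]
0.30000000000000027 [-0.76  0.43  2.29  1.29  1.64  0.71]
0.10000000000000031 [-0.77  0.51  2.29  1.29  1.65  0.42]
press [ 0.16  0.07  1.97 -0.    1.1   0.47]
press None
```

```bash
python3 - <<'E'
from geo import *
import cv2
P,R=pose2(1.70,1.4,.144,-.065,-1)
ctrl.set_gripper(.05,6)
ctrl.reach([.35,-.35,.4],R); ctrl.reach(P-.1*R[:,2],R); ctrl.movel(P-.05*R[:,2],velocity=.08)
print(ctrl.read_clock(),ctrl.read_ee_pos()-(P-.05*R[:,2]),ctrl.read_grip_width())
a=ctrl.snapshot("scene")[150:330,220:460,::-1];b=ctrl.snapshot("top")[120:300,220:460,::-1];c=ctrl.snapshot("wrist")[:,:,::-1]
f=lambda x,s:cv2.resize(x,s,interpolation=cv2.INTER_CUBIC)
cv2.imwrite('pics/pre.png',np.vstack([np.hstack([f(a,(400,300)),f(b,(400,300))]),np.hstack([f(c,(400,300)),np.zeros((300,400,3),np.uint8)])]))
E
```

```text
5.8083 [6.32435308e-05 2.91116478e-04 6.33872165e-05] 0.05012156276446533
```

View pics/pre.png

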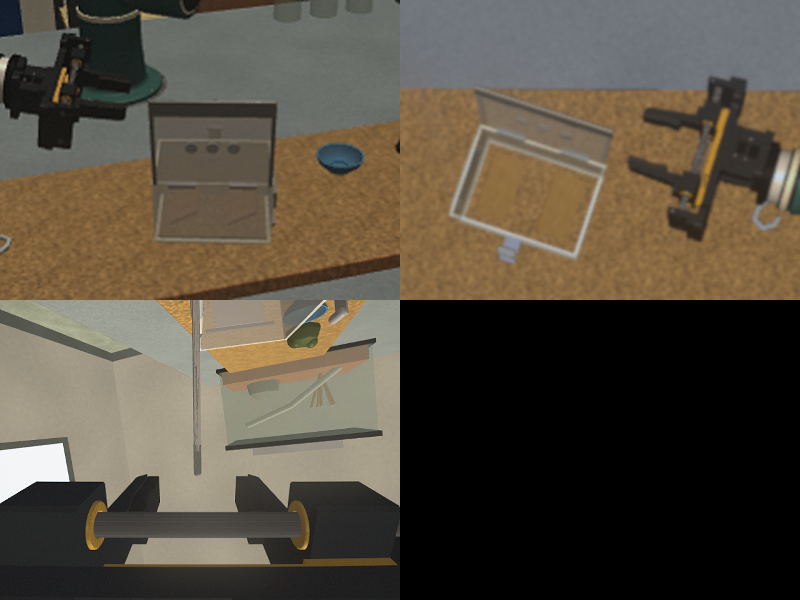

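The gripper sits level beside the lid. In the wrist view the lid's end, at (197,470), lies midway between the fingers at 155 and 240. I'll check the model against that, insert, grip, and carry the lid down.

```bash
python3 - <<'E'
from geo import *
print(project(world(p,[lidpt(1.70,.150,-.088,.003)]),"wrist"),"expected ~",[197*1.6,175*1.6])
P,R=pose2(1.70,1.4,.144,-.065,-1)
print(ctrl.movel(P,velocity=.05,guard=4)); ctrl.set_gripper(.0,6)
print(ctrl.read_clock(),ctrl.read_grip_width(),ctrl.read_gripper_force(),ctrl.read_ft_force(),ctrl.read_ee_pos()-P)
E
```

```text
[[316.78932741 282.50130937]] expected ~ [315.20000000000005, 280.0]
False
7.8417 0.005974558175067125 5.999832235684153 [-0.59320555 -0.06791272 -0.57998884] [ 3.90430558e-05 -6.06296665e-05 -1.61839211e-06]
```

```bash
python3 - <<'E'
from geo import *
import cv2
f0=ctrl.read_ft_force()
ths=np.linspace(1.70,.10,17)[1:]
for t in ths:
    P,R=pose2(t,1.4,.144,-.065,-1)
    hit=ctrl.movel(P,R,velocity=.03,guard=15)
    print(round(t,2),hit,np.round(ctrl.read_ft_force()-f0,1),round(ctrl.read_grip_width(),4))
    if hit: break
print(ctrl.read_clock())
a=ctrl.snapshot("scene")[150:330,220:460,::-1];b=ctrl.snapshot("top")[120:300,220:460,::-1]
f=lambda x:cv2.resize(x,(400,300),interpolation=cv2.INTER_CUBIC)
cv2.imwrite('pics/down.png',np.hstack([f(a),f(b)]))
E
```

```text
1.6 False [ 0.5 -0.6 -0.4] 0.0056
1.5 False [ 0.3  0.2 -1.3] 0.0061
1.4 False [ 1.6 -0.3 -4. ] 0.0061
1.3 False [ 3.1  1.5 -8.2] 0.0062
1.2 False [ 4.7  1.3 -8.3] 0.0059
1.1 False [ 6.1  1.9 -8.6] 0.0058
1.0 False [ 5.7  1.7 -7.9] 0.0062
0.9 False [ 6.5  2.  -6.7] 0.006
0.8 False [ 6.4  3.6 -6.7] 0.0059
0.7 False [ 7.5  2.8 -5.4] 0.0062
0.6 False [ 7.4  3.6 -4.1] 0.0059
0.5 False [ 7.3  4.7 -4.2] 0.0061
0.4 False [ 7.1  4.  -3.4] 0.0061
0.3 False [ 4.8  4.6 -2.7] 0.006
0.2 False [ 4.6  4.5 -1.8] 0.0059
0.1 False [ 3.5  3.6 -0. ] 0.0058
18.1083
```

View pics/down.png

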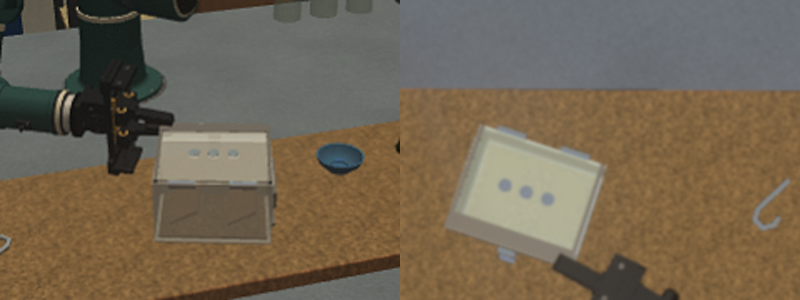

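Both views show the lid nearly level with the fingers at its front right corner, and the hook and dish unmoved. Next I'll rest it on the roller, release, and press.

```bash
python3 - <<'E'
from geo import *
P,R=pose2(.08,1.4,.144,-.065,-1)
print(ctrl.movel(P,R,velocity=.02,guard=12)); ctrl.set_gripper(.03)
P=ctrl.read_ee_pos(); ctrl.movel(P-.12*R[:,2],velocity=.1); ctrl.movel(P-.12*R[:,2]+[0,0,.15],velocity=.2)
ctrl.set_gripper(0)
def q(th,h): return pose(th,r=.137,y=.04,h=h,tilt=np.pi/2)
A,Rd=q(.08,.006+.017+.03); ctrl.reach(A+[0,0,.12],Rd); ctrl.movel(A,velocity=.15); ctrl.pause(.3)
f0=ctrl.read_ft_force(); z0=A[2]
C,_=q(.0,.006+.017-.008); C[:2]=A[:2]
hit=ctrl.movel(C,velocity=.012,guard=17)
print(hit,"tip above rim",ctrl.read_ee_pos()[2]-.017-.14,ctrl.read_ft_force()-f0,ctrl.read_clock())
E
```

```text
False
True tip above rim 0.006323878917286918 [-1.95348483 -0.38749946  5.69250377] 27.45
```

```bash
python3 - <<'E'
from geo import *
import cv2
P=ctrl.read_ee_pos(); A=P+[0,0,.04]; ctrl.movel(A,velocity=.05); ctrl.pause(.3)
# light touch probe: is the lid still at the shut height?
hit=ctrl.movel(P-[0,0,.003],velocity=.01,guard=3); print(hit,"tip above rim",ctrl.read_ee_pos()[2]-.157)
ctrl.movel(A,velocity=.05); ctrl.movel(A+[-.05,-.1,.2],velocity=.2)
a=ctrl.snapshot("scene")[180:300,280:440,::-1];b=ctrl.snapshot("top")[150:300,220:420,::-1]
for n in("hook","dish","pipette_holder","rock"): print(n,[d["position"] for d in ctrl.boxes_of(n,"top")[:1]])
f=lambda x:cv2.resize(x,(400,300),interpolation=cv2.INTER_CUBIC)
cv2.imwrite('pics/end.png',np.hstack([f(a),f(b)])); print(ctrl.read_clock())
E
```

```text
True tip above rim 0.006355817179276496
hook [[0.5725, -0.2935, 0.0372]]
dish [[0.5082, 0.3108, 0.0442]]
pipette_holder [[0.5837, -0.4626, 0.1028]]
rock [[0.4882, 0.456, 0.0667]]
34.7583
```

View pics/end.png

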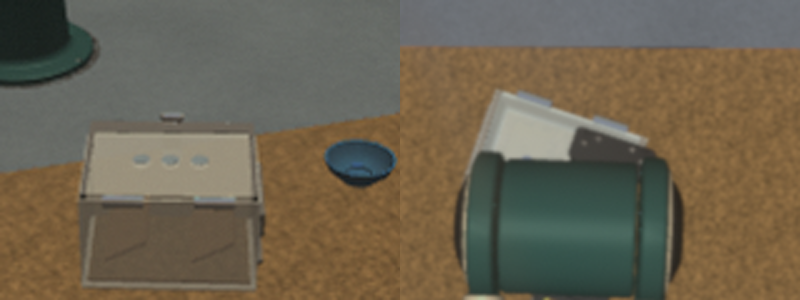

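The scene view shows the lid flat on the rim with the roller standing above its front edge at (172,117). The light touch also found it at rim height, and the bystanders are in place.

```bash
python3 -c "
from station import ctrl
print(ctrl.finish_job())"
```

```text
the job is handed in; nothing more can be done
None
```

The lid was lowered in the gripper's hold, pressed past the catch and checked shut at rim height; the bystanders measured unmoved, the arm is clear, and the job is handed in at about 35 s (no verdict was returned).

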